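# Strip a leak-test stack and load the reference master

### The arm

A 6-joint arm with a two-finger parallel gripper is mounted at the origin on the work surface. World frame = base frame: x ahead of the robot, y to its left, z up, the work surface at z = 0. Lengths are in m, angles in rad, forces in N, time in s.
With the tool pointing down it reaches from about 0.275 to 0.975 m from the base axis. Payload 8.4 kg.
Tool frame: the origin (TCP) lies at the very end of the fingers, on their centre line; the grasp point (between the pads) lies 19 mm behind it; z points along the fingers, y is the line along which they close (so a half turn about z gives the same grasp; the last joint's range is limited). The gripper opens to 92 mm and grips with 3 to 60 N. Pads are 20 mm wide; open, the fingers measure 128 mm over their backs; the gripper's body (75 mm by 189 mm) begins 69 mm behind the grasp point.
Start: joints at [-1.196, 0.353, 1.633, -0, 1.155, -0.002], TCP at [0.23, -0.581, 0.215] pointing down, gripper open.
Joint ranges: [-2.63, 2.63], [-0.92, 2.1], [0.06, 2.66], [-1.3, 4.44], [0, 2.69], [-3.02, 3.02]. Speed limits (rad/s): [2.22, 2.22, 2.79, 3.14, 3.14, 3.14].

### API

Orientations are given as a 3x3 rotation matrix whose columns are the frame's x, y, z axes.
In Python, from station import env, snapshot, get_calibration gives the robot as it stands. The module is installed in compiled form; this text tells all that it offers.
- The arm moves only by the shell command python3 -m crank 'ROWS' [FORCE]. ROWS is JSON, a list of rows, each an object with "travel": the shift along the world's x, y, z in mm, a list of three; "spin": the turn about the world's z in rad; "jaw": the opening, from 0 (shut) to 1 (fully open). In form: [{"travel": [dx, dy, dz], "spin": spin, "jaw": jaw}, ...]. A call has 1 to 10 rows; each row shifts and turns the commanded pose from where the row before left it; what a row does not reach is not made up. A row lasts 1/10 s, in which the tool goes at most 50 mm and 8.59 degrees, less where a joint would pass 70% of its speed; a pose out of reach is approached as far as the arm can. A call is refused whole if a number of a shift passes 50 or a number of a turn 0.15, either way. A call with a gripper value outside its range is refused whole. The fingers move at their own pace and stop on an object; FORCE is the grip in N (left out, the last holds). Time passes only in rows, so rows that do not move let the fingers close. It gives the time, the measured TCP pose, the force, the opening and the grip force at its end, in the units of the state.
- env.get_obs(): the state, without advancing time (a new reading comes with each control period).
- snapshot(name): name is "scene" or "top"; returns the picture (384x512x3 uint8, red, green, blue); there is no depth.
- get_calibration(name): a dict with "fx", "fy", "cx", "cy" (pixels), "rvec" (rotation vector, rad) and "tvec" (3), from world to camera coordinates, as OpenCV has them. Camera axes: x right, y down, z forward; pixel columns grow to the right and rows downward; lengths in m; the calibration is good to about 2 mm. A picture is of the moment at which its call begins. get_calibration takes no time and is no camera call.
- env.sign_off(): hands the job in; it is judged then, once.
The state is a dict: "clock": time; "q": joint angles; "joint_vel": joint speeds; "effort": joint torques, N m; "position": TCP position; "eef_rot": TCP orientation; "wrist_force": force on the tool from outside, world axes, zero at the start; "ft_torque": the same for the moment, N m; "gripper_width": opening from 0.0 (shut) to 1.0 (fully open); "grip_force": force on a finger pad.
Only numpy, scipy, OpenCV 4.12 (cv2) and the standard library are available. Lean on these libraries where they do the work, as an engineer would, in place of code of your own. Each camera call takes 0.05 s, during which the arm holds its last target. There are 200 camera calls.

### The job

The leak test is over. Take the stack on the black nest apart from the top down, one part at a time: the white plug into the yellow holder, then the blue ring over the steel post, then the aluminium housing, which passed, into the green tray; last, seat the brass reference master in the emptied nest. Keep every part upright, set it down rather than drop it, let go of each, and do not disturb the jar with the orange cap.

Things in the scene. Friction and masses are not known exactly. Their poses are not given: they have to be found in the camera images.
- plug: White plastic sealing plug, top of the stack: disc 34 mm diameter, 12 mm thick, with a 20 mm diameter round grip knob on it from 12 to 40 mm height; total height 40 mm, about 60 g. It stands flat on the ring, not fastened. Origin: centre of its underside, z up.
- ring: Blue plastic spacer ring under the plug: outer diameter 48 mm, hole 26 mm, 18 mm high, about 50 g. It lies flat on the housing, not fastened. Origin: on its axis in the plane of its underside, z up.
- housing: Round aluminium housing (the tested part) at the bottom of the stack, standing in the nest: foot flange 64 mm diameter and 8 mm high, above it a body 56 mm diameter, open-topped with 9 mm wall, total height 42 mm, about 200 g. Origin: centre of its underside, z up.
- master: Brass reference master standing by itself on the table: same outside as the housing (flange 64 mm diameter and 8 mm high, body 56 mm diameter up to 42 mm), closed top with a black 16 mm diameter fitting from 42 to 50 mm height; about 400 g. Origin: centre of its underside, z up.
- nest: Fixed round black test nest under the stack: outside 100 mm diameter, 20 mm high, with a round recess 80 mm diameter whose floor is 14 mm above the table (rim 6 mm higher). Origin: centre of its underside.
- plug_holder: Fixed round yellow holder for the plug: outside 70 mm diameter, 14 mm high, round recess 52 mm diameter, floor 6 mm above the table. Origin: centre of its underside.
- ring_post: Fixed purple disc 80 mm diameter, 8 mm high, with an upright steel post of 12 mm diameter in its centre, blunt-pointed, post top 38 mm above the table. The ring goes over the post and lies on the disc. Origin: centre of the disc's underside.
- pass_tray: Fixed square green tray for passed parts: 100 x 100 mm outside, 90 x 90 mm inside, floor 5 mm above the table, walls 12 mm high. Origin: centre of its underside; x and y along its sides.
- reject_tray: Fixed square red tray for rejected parts, same size as the green one. Stays empty in this job. Origin: centre of its underside.
- jar: Bystander, loose: small glass jar with an orange cap, 50 mm diameter, 65 mm high. Origin: centre of its underside.
Mind the look-alikes: they are no part of the job. Leave any red look-alike of the master alone. There is more than one size of the ring; the job needs the larger.

How it is judged:
On the way, in this order (a step that is already met when the one before it is completed fails the run):
1. the white plug is down in the yellow holder and let go (horizontal distance between plug and plug_holder below 0.011 m and z of plug in the frame of plug_holder below 0.01 m and angle between plug's own z axis and vertical below 0.1 rad and contact force between plug and the fingers below 0.1 N and linear speed of plug below 0.02 m/s), for 0.2 s.
2. the blue ring is down on the post and let go (horizontal distance between ring and ring_post below 0.01 m and z of ring in the frame of ring_post below 0.012 m and angle between ring's own z axis and vertical below 0.1 rad and contact force between ring and the fingers below 0.1 N and linear speed of ring below 0.02 m/s), for 0.2 s.
3. the aluminium housing stands in the green tray and is let go (horizontal distance between housing and pass_tray below 0.02 m and z of housing in the frame of pass_tray below 0.009 m and angle between housing's own z axis and vertical below 0.1 rad and contact force between housing and the fingers below 0.1 N and linear speed of housing below 0.02 m/s), for 0.2 s.
4. the brass master stands in the nest and is let go (horizontal distance between master and nest below 0.01 m and z of master in the frame of nest below 0.018 m and angle between master's own z axis and vertical below 0.1 rad and contact force between master and the fingers below 0.1 N and linear speed of master below 0.02 m/s), for 0.2 s.
At the end, for the whole second after the job is handed in: Plug in the yellow recess (within 11 mm of its centre), ring on the disc round the post (10 mm), housing on the green tray's floor (20 mm), master on the nest's recess floor (10 mm); all upright within 0.1 rad, let go, at rest; jar within 20 mm of its start (all of step 1 and all of step 2 and all of step 3 and all of step 4 and distance of jar from where it was at the start of the episode below 0.02 m); the robot touches nothing.
It fails at once if the jar is pushed more than 20 mm (distance of jar from where it was at the start of the episode above 0.02 m).
It fails at once if a part is tipped by more than 0.6 rad (angle between any of plug, ring, housing, master's own z axis and vertical above 0.6 rad).
It fails at once if a part is dropped (falls free faster than 0.7 m/s, about 25 mm) ((linear speed of plug above 0.7 m/s and contact force between plug and the fingers below 0.05 N) or (linear speed of ring above 0.7 m/s and contact force between ring and the fingers below 0.05 N) or (linear speed of housing above 0.7 m/s and contact force between housing and the fingers below 0.05 N) or (linear speed of master above 0.7 m/s and contact force between master and the fingers below 0.05 N)).
It also fails if it takes over 131 s, if anything falls off the work surface, if the arm or the gripper's body presses on something with over 40 N, if the wrist force passes 120 N, or if a joint passes its speed limit or range.

## Working session

There is one attempt and no reset: what is moved stays moved. The work goes in short steps, Python scripts to look and compute and a shell command to move; the robot and the scene stay as the last step left them, time stands still between calls to the robot, and variables do not carry over. Pictures are saved under pics/ and viewed, at most 14 in all, crops included, and the job is handed in when it is done.

```bash
mkdir -p pics
python3 - <<'E'
from station import env, snapshot, get_calibration
import cv2
for n in("scene","top"):
    im=snapshot(n); cv2.imwrite(f"pics/{n}0.png",im[:,:,::-1]); c=get_calibration(n); print(n,c)
o=env.get_obs(); print(o["clock"],o["position"],o["eef_rot"],o["gripper_width"])
E
```

```text
scene {'fx': 429.4336683881658, 'fy': 429.4336683881658, 'cx': 262.43801352054396, 'cy': 184.64030378210265, 'rvec': array([ 1.88999967,  1.17189504, -0.61682043]), 'tvec': array([-0.35136375, -0.2054179 ,  1.39855451])}
top {'fx': 386.76177383906895, 'fy': 386.76177383906895, 'cx': 251.89715838619568, 'cy': 194.88910210062403, 'rvec': array([ 2.12508051, -2.15954664,  0.14977758]), 'tvec': array([0.10089672, 0.61760021, 1.05091616])}
0.1 [ 0.22982093 -0.58075496  0.21395742] [[ 9.29848059e-01  3.67943482e-01 -4.25117785e-04]
 [ 3.67943727e-01 -9.29847374e-01  1.12865882e-03]
 [ 1.99880001e-05 -1.20590063e-03 -9.99999273e-01]] 1.0014204170147265
```

View pics/scene0.png

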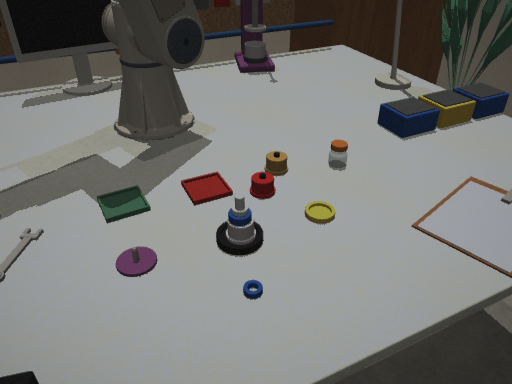

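View pics/top0.png

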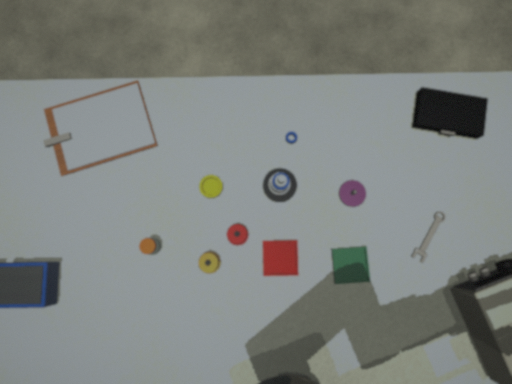

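The top view shows the stack at (280,184), yellow holder at (211,186), purple post at (352,193), green tray at (350,264), master at (208,262) with its red look-alike at (237,234), jar at (149,246) and the small decoy ring at (291,137). The scene view agrees: master at (277,162) and stack at (240,220).

```bash
cat > h.py <<'E'
import cv2, numpy as np
from station import env, snapshot, get_calibration
def ray(n,u,v,z):
    c=get_calibration(n); R=cv2.Rodrigues(c["rvec"])[0]; C=-R.T@c["tvec"]
    d=R.T@np.array([(u-c["cx"])/c["fx"],(v-c["cy"])/c["fy"],1]); return (C+d*(z-C[2])/d[2])
def hull_centre(n,mask,z):
    """project outer contour to plane z; enclosing circle / min rect there (mm)"""
    cs=max(cv2.findContours(mask,cv2.RETR_EXTERNAL,cv2.CHAIN_APPROX_NONE)[0],key=cv2.contourArea)
    p=np.array([ray(n,*q[0],z)[:2]*1000 for q in cs],np.float32)
    M=cv2.moments(cv2.convexHull(p)); (c,r)=cv2.minEnclosingCircle(p)
    return np.round([M["m10"]/M["m00"],M["m01"]/M["m00"]],1),np.round(c,1),round(2*r,1),cv2.minAreaRect(p)[1:]
def mask(im,roi,lo,hi):
    h=cv2.cvtColor(im,cv2.COLOR_RGB2HSV); m=cv2.inRange(h,np.array(lo),np.array(hi)); k=np.zeros_like(m)
    x0,y0,x1,y1=roi; k[y0:y1,x0:x1]=255; return m&k
E
python3 - <<'E'
from h import *
I={n:cv2.imread(f"pics/{n}0.png")[:,:,::-1].copy() for n in("scene","top")}
for n in I:
    print(n,"cam",-cv2.Rodrigues(get_calibration(n)["rvec"])[0].T@get_calibration(n)["tvec"])
Y,P,G,B,K,BR=([20,120,60],[35,255,255]),([135,60,30],[170,255,255]),([50,60,20],[90,255,255]),([100,120,50],[125,255,255]),([0,0,0],[180,255,60]),([10,90,40],[25,255,255])
jobs=[("holder",.014,Y,(300,195,340,225),(195,170,228,202)),("post",.008,P,(110,240,162,278),(335,175,370,212)),
("tray",.012,G,(90,180,155,222),(325,240,375,290)),("nest",.020,K,(210,205,270,255),(258,163,302,206)),
("ring",.074,B,(225,203,256,226),(262,165,300,203)),("fitting",.050,K,(265,148,290,162),(198,250,220,272)),
("master",.042,BR,(262,148,292,176),(195,248,222,276)),("jar",.065,([5,150,60],[18,255,255]),(325,138,352,155),(138,235,160,257))]
for nm,z,c,a,b in jobs:
    for n,r in(("scene",a),("top",b)):
        m=mask(I[n],r,*c)
        if m.sum(): print(nm,n,int((m>0).sum()),*hull_centre(n,m,z))
I["top"]
a=cv2.resize(I["top"][160:210,255:305],(400,400),interpolation=3);b=cv2.resize(I["scene"][185:255,205:275],(400,400),interpolation=3)
cv2.imwrite("pics/c1.png",np.hstack([a,b])[:,:,::-1])
E
```

```text
scene cam [ 1.29784051 -0.26636924  0.60519844]
top cam [0.45928187 0.08492782 1.13043459]
holder scene 523 [660.1 206.7] [660.5 206.9] 81.0 ((66.551025390625, 77.79419708251953), 58.568965911865234)
holder top 372 [652.3 211.8] [651.9 212. ] 64.7 ((61.88795471191406, 59.44330978393555), 89.04632568359375)
post scene 861 [ 630.  -203.5] [ 630.  -203.8] 83.4 ((77.25009155273438, 82.31393432617188), 75.51453399658203)
post top 468 [ 625.3 -202.4] [ 625.5 -202.3] 73.3 ((70.21355438232422, 71.54151916503906), 87.2137222290039)
tray scene 1211 [ 426.9 -186.6] [ 426.5 -186.8] 143.0 ((112.22831726074219, 99.98084259033203), 3.005969285964966)
tray top 1144 [ 419.8 -185.4] [ 419.8 -186.2] 130.3 ((95.06402587890625, 96.050048828125), 3.152106761932373)
nest scene 919 [665.9   3.9] [664.5   3.6] 113.9 ((96.89073181152344, 101.4410171508789), 64.01507568359375)
nest top 200 [651.1  10.3] [651.1   9.9] 89.6 ((84.50787353515625, 82.7231216430664), 88.20326232910156)
ring scene 168 [664.3   5.9] [665.7   6.4] 60.9 ((45.201171875, 54.43523406982422), 69.38184356689453)
ring top 8 [633.8   7.2] [634.3   8.6] 14.1 ((2.194399356842041, 14.13635540008545), 10.480483055114746)
fitting scene 38 [439.  213.1] [438.9 212.7] 23.6 ((13.169473648071289, 21.609905242919922), 62.00813674926758)
master scene 426 [463.5 199. ] [462.8 199.2] 118.2 ((55.9341926574707, 116.81632232666016), 63.0089111328125)
master top 189 [436.2 213.4] [433.1 213.4] 56.7 ((45.613792419433594, 55.975093841552734), 2.880756139755249)
jar scene 152 [492.7 370.8] [491.9 369.5] 62.5 ((39.491939544677734, 62.4359245300293), 54.071998596191406)
jar top 141 [481. 379.] [480.6 379.2] 36.6 ((35.49091720581055, 34.083187103271484), 45.405296325683594)
```

View pics/c1.png

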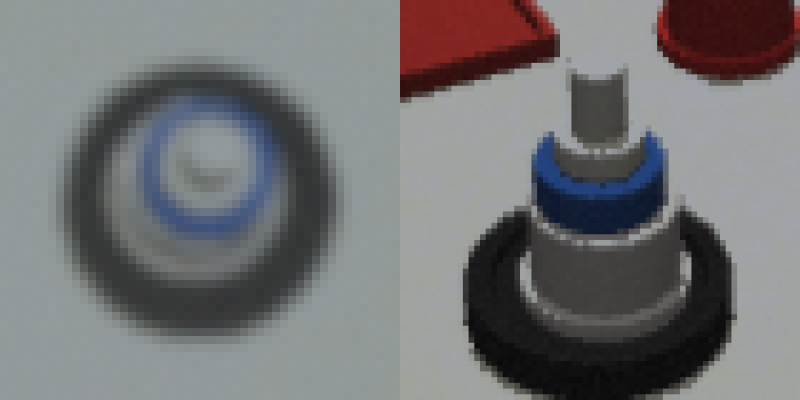

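```bash
cat > m.py <<'E'
from h import *
Y,P,G,B,K,BR=([20,70,50],[38,255,255]),([130,40,30],[172,255,255]),([45,50,20],[95,255,255]),([100,60,50],[125,255,255]),([0,0,0],[180,255,85]),([10,90,40],[25,255,255])
def meas(I,jobs):
    for nm,z,c,a,b in jobs:
        for n,r in(("scene",a),("top",b)):
            x0,y0,x1,y1=r; s=8
            im=cv2.resize(I[n][y0:y1,x0:x1],None,fx=s,fy=s,interpolation=1)
            m=mask(im,(0,0,im.shape[1],im.shape[0]),*c)
            cs=cv2.findContours(m,cv2.RETR_EXTERNAL,cv2.CHAIN_APPROX_NONE)[0]
            if not cs: continue
            cs=max(cs,key=cv2.contourArea)
            p=np.array([ray(n,(q[0][0]+.5)/s-.5+x0,(q[0][1]+.5)/s-.5+y0,z)[:2]*1000 for q in cs],np.float32)
            M=cv2.moments(cv2.convexHull(p)); mr=cv2.minAreaRect(p)
            print(nm,n,np.round([M["m10"]/M["m00"],M["m01"]/M["m00"]],1),"bbox",np.round((p.min(0)+p.max(0))/2,1),np.round(np.ptp(p,axis=0),1),"ang",round(mr[2]))
E
python3 - <<'E'
from m import *
I={n:cv2.imread(f"pics/{n}0.png")[:,:,::-1].copy() for n in("scene","top")}
meas(I,[("holder",.007,Y,(300,195,340,225),(193,168,230,204)),("post",.004,P,(110,240,162,278),(333,173,372,214)),
("tray",.006,G,(90,180,155,222),(325,240,375,290)),("nest",.010,K,(210,205,270,255),(258,160,302,208)),
("ring",.065,B,(225,203,256,226),(262,160,300,203)),("fitting",.048,K,(265,148,290,160),(203,256,214,268)),
("master",.025,BR,(262,148,292,176),(195,248,222,276)),("redalike",.025,([0,120,40],[8,255,255]),(248,170,278,197),(224,220,252,248))])
c=lambda n,r:cv2.resize(I[n][r[1]:r[3],r[0]:r[2]],(400,400),interpolation=0)
cv2.imwrite("pics/c2.png",np.hstack([c("top",(188,242,228,282)),c("scene",(257,142,297,182))])[:,:,::-1])
E
```

```text
holder scene [651.9 212.6] bbox [652.  212.7] [82.9 78.5] ang 56
holder top [653.6 212.8] bbox [653.7 212.6] [69.6 69.4] ang 63Traceback (most recent call last):
  File "<stdin>", line 3, in <module>
  File "m.py", line 12, in meas
    p=np.array([ray(n,(q[0][0]+.5)/s-.5+x0,(q[0][1]+.5)/s-.5+y0,z)[:2]*1000 for q in cs],np.float32)
                ~~~^^^^^^^^^^^^^^^^^^^^^^^^^^^^^^^^^^^^^^^^^^^^^^^
  File "h.py", line 4, in ray
    c=get_calibration(n); R=cv2.Rodrigues(c["rvec"])[0]; C=-R.T@c["tvec"]
ValueError: time passes only in moves, steps and waits
```

```bash
sed -i 's/^def ray/CAL={n:get_calibration(n) for n in ("scene","top")}\ndef ray/; s/c=get_calibration(n); R=/c=CAL[n]; R=/' h.py
python3 - <<'E'
from m import *
I={n:cv2.imread(f"pics/{n}0.png")[:,:,::-1].copy() for n in("scene","top")}
meas(I,[("holder",.007,Y,(300,195,340,225),(193,168,230,204)),("post",.004,P,(110,240,162,278),(333,173,372,214)),
("tray",.006,G,(90,180,155,222),(325,240,375,290)),("nest",.010,K,(210,205,270,255),(258,160,302,208)),
("ring",.065,B,(225,203,256,226),(262,160,300,203)),("fitting",.048,K,(265,148,290,160),(203,256,214,268)),
("master",.025,BR,(262,148,292,176),(195,248,222,276)),("redalike",.025,([0,120,40],[8,255,255]),(248,170,278,197),(224,220,252,248))])
c=lambda n,r:cv2.resize(I[n][r[1]:r[3],r[0]:r[2]],(400,400),interpolation=0)
cv2.imwrite("pics/c2.png",np.hstack([c("top",(188,242,228,282)),c("scene",(257,142,297,182))])[:,:,::-1])
E
```

```text
holder scene [651.9 212.6] bbox [652.  212.7] [82.9 78.5] ang 56
holder top [653.6 212.8] bbox [653.7 212.6] [69.6 69.4] ang 63
post scene [ 625.1 -203. ] bbox [ 625.4 -202.8] [85.3 79.5] ang 78
post top [ 626.3 -203.5] bbox [ 626.5 -203.5] [76.3 76.9] ang 11
tray scene [ 418.1 -185.9] bbox [ 418.8 -185.8] [119.5 105.6] ang 3
tray top [ 419.3 -187.2] bbox [ 419.5 -186.8] [101.3 102.8] ang 3
nest scene [654.9   8.9] bbox [653.6  10.2] [118.5 108.1] ang 65
nest top [653.5   9.8] bbox [653.5   9.5] [96.6 96.2] ang 65
ring scene [654.9  10.2] bbox [654.5  11.9] [64.3 55.4] ang 66
ring top [656.2   9.2] bbox [656.2   8.9] [52.1 49.3] ang 80
fitting scene [436.8 213.9] bbox [436.7 214. ] [28.5 22. ] ang 61
fitting top [433.1 216.3] bbox [433.1 216.2] [10.2 10.4] ang 63
master scene [438.7 212.8] bbox [438.9 212.2] [116.   89.9] ang 63
master top [432.9 215.2] bbox [433.2 215. ] [57.  57.5] ang 47
redalike scene [515.2 133.5] bbox [516.5 133.4] [110.3  87.4] ang 64
redalike top [510.7 134.9] bbox [511.1 135.4] [55.7 54.9] ang 11
```

View pics/c2.png

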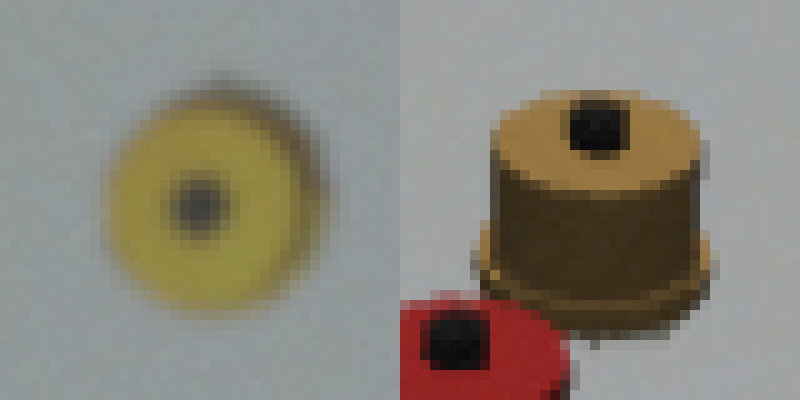

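Both views agree within about 3 mm, giving these positions in mm:

| Item | x | y |
|---|---|---|
| Holder | 653 | 212.7 |
| Post | 626 | -203 |
| Tray | 419 | -186.5 |
| Nest and stack | 655 | 9.5 |
| Master | 435 | 215 |

The crop shows the master's black fitting at about (207.5,262), with the red look-alike to its lower left in the scene view. I'll move over the stack with the closing axis along y.

```bash
python3 -m crank '[{"travel":[24,33,0],"spin":-0.126,"jaw":1},{"travel":[24,33,0],"spin":-0.126,"jaw":1},{"travel":[24,33,0],"spin":-0.125,"jaw":1},{"travel":[24,33,0],"spin":0,"jaw":1},{"travel":[24,33,0],"spin":0,"jaw":1},{"travel":[24,33,0],"spin":0,"jaw":1},{"travel":[24,33,0],"spin":0,"jaw":1},{"travel":[24,33,0],"spin":0,"jaw":1},{"travel":[24,33,0],"spin":0,"jaw":1},{"travel":[24,33,0],"spin":0,"jaw":1}]' 10
python3 -m crank '[{"travel":[24,33,0],"spin":0,"jaw":1},{"travel":[24,33,0],"spin":0,"jaw":1},{"travel":[24,33,0],"spin":0,"jaw":1},{"travel":[24,33,0],"spin":0,"jaw":1},{"travel":[24,33,0],"spin":0,"jaw":1},{"travel":[24,33,0],"spin":0,"jaw":1},{"travel":[24,33,0],"spin":0,"jaw":1},{"travel":[17,29,0],"spin":0,"jaw":1},{"travel":[0,0,0],"spin":0,"jaw":1},{"travel":[0,0,0],"spin":0,"jaw":1}]'
```

```text
clock: 1.1
position: [0.4705, -0.2496, 0.2144]
eef_rot: [[1.0, -0.0, -0.0], [-0.0, -1.0, 0.0], [-0.0, -0.0, -1.0]]
wrist_force: [-0.6, -0.2, -0.2]
gripper_width: 0.997
grip_force: 0.0
clock: 2.1
position: [0.6546, 0.0092, 0.2139]
eef_rot: [[1.0, 0.001, -0.001], [0.001, -1.0, -0.0], [-0.001, 0.0, -1.0]]
wrist_force: [0.3, 0.1, 0.8]
gripper_width: 1.0
grip_force: 0.0
```

```bash
python3 -m crank '[{"travel":[0,0,-35],"spin":0,"jaw":1},{"travel":[0,0,-35],"spin":0,"jaw":1},{"travel":[0,0,-30],"spin":0,"jaw":1},{"travel":[0,0,-15],"spin":0,"jaw":1},{"travel":[0,0,-9],"spin":0,"jaw":1},{"travel":[0,0,0],"spin":0,"jaw":0.6},{"travel":[0,0,0],"spin":0,"jaw":0.4},{"travel":[0,0,0],"spin":0,"jaw":0.35},{"travel":[0,0,0],"spin":0,"jaw":0.3},{"travel":[0,0,0],"spin":0,"jaw":0.25}]' 10
python3 - <<'E'
from h import *
I={n:snapshot(n) for n in("scene","top")}
c=lambda n,r:cv2.resize(I[n][r[1]:r[3],r[0]:r[2]],(400,400),interpolation=0)
cv2.imwrite("pics/c3.png",np.hstack([c("top",(250,155,310,215)),c("scene",(200,170,280,250))])[:,:,::-1])
E
```

```text
clock: 3.1
position: [0.6554, 0.0089, 0.0914]
eef_rot: [[1.0, -0.0, 0.001], [-0.0, -1.0, -0.0], [0.001, 0.0, -1.0]]
wrist_force: [-0.9, 0.9, -0.2]
gripper_width: 0.585
grip_force: 0.0
```

View pics/c3.png

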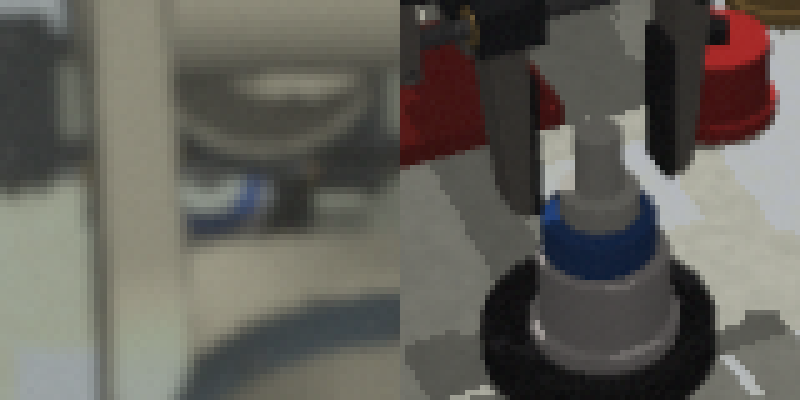

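The scene crop shows the knob at about crop column 600, midway between the finger tips at 540 and 670, and the tips are above the plug's disc. I'll close the jaws.

```bash
python3 -m crank '[{"travel":[0,0,0],"spin":0,"jaw":0.3},{"travel":[0,0,0],"spin":0,"jaw":0.25},{"travel":[0,0,0],"spin":0,"jaw":0.22},{"travel":[0,0,0],"spin":0,"jaw":0.2},{"travel":[0,0,0],"spin":0,"jaw":0.1},{"travel":[0,0,0],"spin":0,"jaw":0},{"travel":[0,0,0],"spin":0,"jaw":0},{"travel":[0,0,0],"spin":0,"jaw":0},{"travel":[0,0,0],"spin":0,"jaw":0}]' 10
```

```text
clock: 4.1
position: [0.6549, 0.0088, 0.0906]
eef_rot: [[1.0, -0.0, -0.0], [-0.0, -1.0, -0.0], [-0.0, 0.0, -1.0]]
wrist_force: [0.5, 0.3, -0.7]
gripper_width: 0.216
grip_force: 10.0
```

```bash
python3 -m crank '[{"travel":[0,0,10],"spin":0,"jaw":0},{"travel":[0,0,25],"spin":0,"jaw":0},{"travel":[0,0,15],"spin":0,"jaw":0},{"travel":[0,20,0],"spin":0,"jaw":0},{"travel":[0,40,0],"spin":0,"jaw":0},{"travel":[-1,40,0],"spin":0,"jaw":0},{"travel":[-1,40,0],"spin":0,"jaw":0},{"travel":[0,40,0],"spin":0,"jaw":0},{"travel":[0,24,0],"spin":0,"jaw":0},{"travel":[0,0,0],"spin":0,"jaw":0}]'
python3 - <<'E'
from h import *
I={n:snapshot(n) for n in("scene","top")}
c=lambda n,r:cv2.resize(I[n][r[1]:r[3],r[0]:r[2]],(400,400),interpolation=0)
cv2.imwrite("pics/c4.png",np.hstack([c("top",(181,155,241,215)),c("scene",(270,140,350,220))])[:,:,::-1])
E
```

```text
clock: 5.1
position: [0.653, 0.2162, 0.1413]
eef_rot: [[1.0, 0.003, 0.001], [0.003, -1.0, 0.001], [0.001, -0.001, -1.0]]
wrist_force: [0.6, 0.0, -1.1]
gripper_width: 0.211
grip_force: 10.0
```

View pics/c4.png

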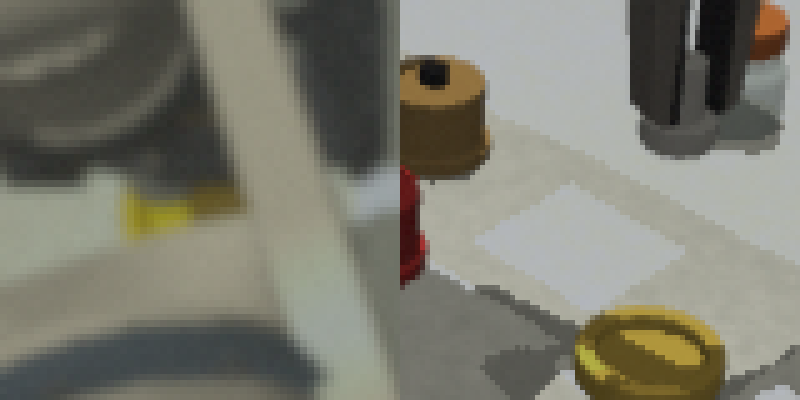

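```bash
python3 -c "
from h import *
print(ray('scene',325.3,163.9,.137))"
python3 -m crank '[{"travel":[0,0,-25],"spin":0,"jaw":0},{"travel":[0,0,-35],"spin":0,"jaw":0},{"travel":[0,0,-25],"spin":0,"jaw":0},{"travel":[0,0,-15],"spin":0,"jaw":0},{"travel":[0,0,-10],"spin":0,"jaw":0},{"travel":[0,0,-3],"spin":0,"jaw":0},{"travel":[0,0,0],"spin":0,"jaw":0},{"travel":[0,0,0],"spin":0,"jaw":0}]'
python3 - <<'E'
from h import *
I={n:snapshot(n) for n in("scene",)}
c=lambda n,r:cv2.resize(I[n][r[1]:r[3],r[0]:r[2]],(600,600),interpolation=0)
cv2.imwrite("pics/c5.png",c("scene",(290,165,350,225))[:,:,::-1])
E
```

```text
[0.65611043 0.21190186 0.137     ]
clock: 6.0
position: [0.6538, 0.213, 0.0288]
eef_rot: [[1.0, -0.0, 0.002], [-0.0, -1.0, 0.001], [0.002, -0.001, -1.0]]
wrist_force: [0.7, -0.2, -0.6]
gripper_width: 0.21
grip_force: 10.0
```

View pics/c5.png

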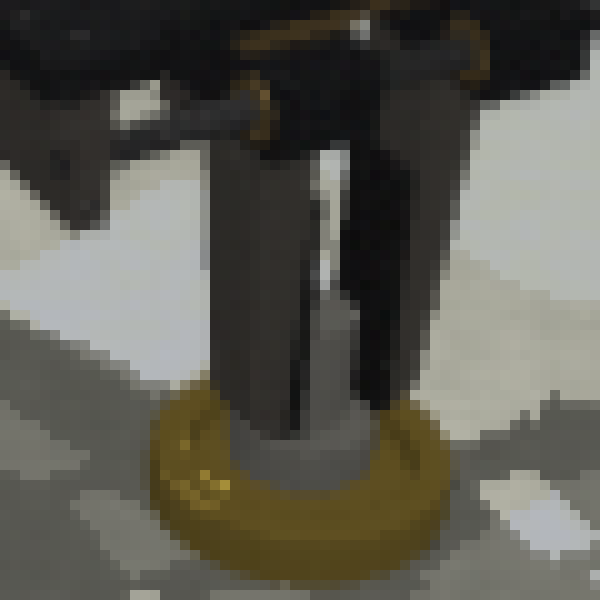

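The plug's disc sits inside the yellow recess outline, centred near crop (303,450), and is upright a few mm above the floor. I'll lower it and release.

```bash
python3 -m crank '[{"travel":[0,0,-3],"spin":0,"jaw":0},{"travel":[0,0,-2],"spin":0,"jaw":0},{"travel":[0,0,-1],"spin":0,"jaw":0},{"travel":[0,0,0],"spin":0,"jaw":0},{"travel":[0,0,0],"spin":0,"jaw":0}]'
```

```text
clock: 6.55
position: [0.6532, 0.213, 0.0225]
eef_rot: [[1.0, -0.0, 0.0], [-0.0, -1.0, 0.0], [0.0, -0.0, -1.0]]
wrist_force: [-2.1, -0.5, 7.1]
gripper_width: 0.215
grip_force: 10.0
```

```bash
python3 -m crank '[{"travel":[0,0,0],"spin":0,"jaw":0.3},{"travel":[0,0,0],"spin":0,"jaw":0.4},{"travel":[0,0,0],"spin":0,"jaw":0.5},{"travel":[0,0,0],"spin":0,"jaw":0.6},{"travel":[0,0,0],"spin":0,"jaw":0.7},{"travel":[0,0,0],"spin":0,"jaw":0.7},{"travel":[0,0,20],"spin":0,"jaw":0.7},{"travel":[0,0,40],"spin":0,"jaw":1},{"travel":[0,0,40],"spin":0,"jaw":1},{"travel":[0,0,18],"spin":0,"jaw":1}]'
python3 -m crank '[{"travel":[1,-40,0],"spin":0,"jaw":1},{"travel":[1,-40,0],"spin":0,"jaw":1},{"travel":[0,-40,0],"spin":0,"jaw":1},{"travel":[0,-40,0],"spin":0,"jaw":1},{"travel":[0,-43,0],"spin":0,"jaw":1},{"travel":[0,0,0],"spin":0,"jaw":1}]'
python3 - <<'E'
from h import *
I={n:snapshot(n) for n in("scene","top")}
for n in I: cv2.imwrite(f"pics/{n}6.png",I[n][:,:,::-1])
c=lambda n,r:cv2.resize(I[n][r[1]:r[3],r[0]:r[2]],(400,400),interpolation=0)
cv2.imwrite("pics/c6.png",np.hstack([c("scene",(290,170,350,230)),c("scene",(200,170,280,250))])[:,:,::-1])
E
```

```text
clock: 7.55
position: [0.6547, 0.2134, 0.1436]
eef_rot: [[1.0, -0.0, 0.005], [-0.0, -1.0, 0.002], [0.005, -0.002, -1.0]]
wrist_force: [0.3, -0.0, 0.7]
gripper_width: 0.94
grip_force: 0.0
clock: 8.15
position: [0.6548, 0.0052, 0.1396]
eef_rot: [[1.0, -0.004, -0.0], [-0.004, -1.0, -0.001], [-0.0, 0.001, -1.0]]
wrist_force: [0.1, 0.2, 0.9]
gripper_width: 1.001
grip_force: 0.0
```

View pics/c6.png

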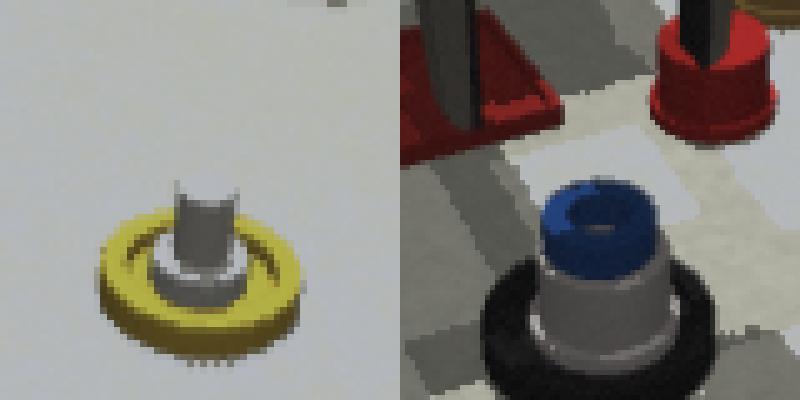

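The plug stands upright and centred in the yellow recess, at crop (200,270), and the ring is now clear on the housing, at (600,225). Next is the ring.

```bash
python3 -m crank '[{"travel":[0,0,-25],"spin":0,"jaw":1},{"travel":[0,0,-30],"spin":0,"jaw":1},{"travel":[0,0,-15],"spin":0,"jaw":1},{"travel":[0,0,-10],"spin":0,"jaw":1},{"travel":[0,0,-1],"spin":0,"jaw":1},{"travel":[0,0,0],"spin":0,"jaw":0.7},{"travel":[0,0,0],"spin":0,"jaw":0.6},{"travel":[0,0,0],"spin":0,"jaw":0.55},{"travel":[0,0,0],"spin":0,"jaw":0.55},{"travel":[0,0,0],"spin":0,"jaw":0.53}]' 8
python3 -m crank '[{"travel":[0,0,0],"spin":0,"jaw":0.5},{"travel":[0,0,0],"spin":0,"jaw":0.45},{"travel":[0,0,0],"spin":0,"jaw":0.4},{"travel":[0,0,0],"spin":0,"jaw":0.4},{"travel":[0,0,0],"spin":0,"jaw":0.4}]' 8
```

```text
clock: 9.25
position: [0.6552, 0.0098, 0.059]
eef_rot: [[1.0, -0.0, 0.001], [-0.0, -1.0, -0.0], [0.001, 0.0, -1.0]]
wrist_force: [-0.4, -0.3, 0.3]
gripper_width: 0.588
grip_force: 0.0
clock: 9.75
position: [0.6551, 0.0098, 0.0588]
eef_rot: [[1.0, -0.0, 0.0], [-0.0, -1.0, -0.0], [0.0, 0.0, -1.0]]
wrist_force: [-0.6, -0.6, 4.8]
gripper_width: 0.524
grip_force: 8.0
```

```bash
python3 -m crank '[{"travel":[0,0,10],"spin":0,"jaw":0.4},{"travel":[0,0,25],"spin":0,"jaw":0.4},{"travel":[0,0,15],"spin":0,"jaw":0.4},{"travel":[-3,-20,0],"spin":0,"jaw":0.4},{"travel":[-6,-40,0],"spin":0,"jaw":0.4},{"travel":[-6,-40,0],"spin":0,"jaw":0.4},{"travel":[-6,-45,0],"spin":0,"jaw":0.4},{"travel":[-5,-45,0],"spin":0,"jaw":0.4},{"travel":[-3,-23,0],"spin":0,"jaw":0.4},{"travel":[0,0,0],"spin":0,"jaw":0.4}]'
python3 -m crank '[{"travel":[0,0,-25],"spin":0,"jaw":0.4},{"travel":[0,0,-25],"spin":0,"jaw":0.4},{"travel":[0,0,-10],"spin":0,"jaw":0.4},{"travel":[0,0,0],"spin":0,"jaw":0.4},{"travel":[0,0,0],"spin":0,"jaw":0.4}]'
python3 - <<'E'
from m import *
I={n:snapshot(n) for n in("scene","top")}
c=lambda n,r:cv2.resize(I[n][r[1]:r[3],r[0]:r[2]],(600,600),interpolation=0)
cv2.imwrite("pics/c7.png",c("scene",(100,210,180,290))[:,:,::-1])
meas({"scene":I["scene"],"top":I["top"]},[("ring",.055,B,(110,215,170,275),(335,175,370,212))])
E
```

```text
clock: 10.75
position: [0.6256, -0.2064, 0.1091]
eef_rot: [[1.0, -0.004, 0.001], [-0.004, -1.0, -0.001], [0.001, 0.001, -1.0]]
wrist_force: [0.3, 0.6, -0.7]
gripper_width: 0.522
grip_force: 8.0
clock: 11.25
position: [0.6266, -0.2027, 0.0493]
eef_rot: [[1.0, 0.0, 0.001], [0.0, -1.0, -0.0], [0.001, 0.0, -1.0]]
wrist_force: [0.3, -0.9, -0.6]
gripper_width: 0.53
grip_force: 8.0
ring scene [ 623.8 -202.7] bbox [ 624.1 -202.2] [68.5 48.9] ang 84
ring top [ 608.9 -207.5] bbox [ 609.2 -206.3] [14.3 30.4] ang 9
```

View pics/c7.png

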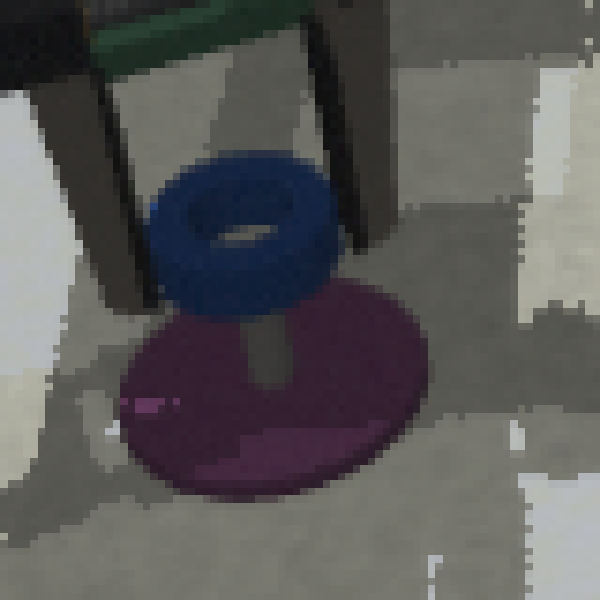

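The ring is level over the post, with its hole centred near crop (240,215) and the post top hidden just below it. It measures within about 2 mm of the post axis, so I'll lower it.

```bash
python3 -m crank '[{"travel":[0,0,-10],"spin":0,"jaw":0.4},{"travel":[0,0,-10],"spin":0,"jaw":0.4},{"travel":[0,0,-10],"spin":0,"jaw":0.4},{"travel":[0,0,-5],"spin":0,"jaw":0.4},{"travel":[0,0,-2],"spin":0,"jaw":0.4},{"travel":[0,0,-1],"spin":0,"jaw":0.4},{"travel":[0,0,0],"spin":0,"jaw":0.4}]'
```

```text
clock: 12.05
position: [0.6252, -0.2029, 0.0108]
eef_rot: [[1.0, -0.0, -0.002], [-0.0, -1.0, 0.001], [-0.002, -0.001, -1.0]]
wrist_force: [-3.1, 1.4, 5.0]
gripper_width: 0.528
grip_force: 8.0
```

```bash
python3 -m crank '[{"travel":[0,0,0],"spin":0,"jaw":0.6},{"travel":[0,0,0],"spin":0,"jaw":0.7},{"travel":[0,0,0],"spin":0,"jaw":0.8},{"travel":[0,0,0],"spin":0,"jaw":0.8},{"travel":[0,0,0],"spin":0,"jaw":0.8},{"travel":[0,0,20],"spin":0,"jaw":0.8},{"travel":[0,0,40],"spin":0,"jaw":1},{"travel":[0,0,40],"spin":0,"jaw":1},{"travel":[4,25,0],"spin":0,"jaw":1},{"travel":[5,40,0],"spin":0,"jaw":1}]'
python3 -m crank '[{"travel":[5,40,0],"spin":0,"jaw":1},{"travel":[5,40,0],"spin":0,"jaw":1},{"travel":[5,40,0],"spin":0,"jaw":1},{"travel":[5,28,0],"spin":0,"jaw":1},{"travel":[0,0,0],"spin":0,"jaw":1},{"travel":[0,0,0],"spin":0,"jaw":1}]'
python3 - <<'E'
from m import *
I={n:snapshot(n) for n in("scene",)}
c=lambda n,r:cv2.resize(I[n][r[1]:r[3],r[0]:r[2]],(400,400),interpolation=0)
cv2.imwrite("pics/c8.png",np.hstack([c("scene",(100,220,170,290)),c("scene",(200,170,280,250))])[:,:,::-1])
meas({"scene":I["scene"],"top":I["scene"]},[("ring",.017,B,(110,235,170,275),(0,0,1,1))])
E
```

```text
clock: 13.05
position: [0.6361, -0.1395, 0.1125]
eef_rot: [[1.0, -0.003, 0.004], [-0.003, -1.0, -0.001], [0.004, 0.001, -1.0]]
wrist_force: [0.9, -0.0, -1.3]
gripper_width: 1.002
grip_force: 0.0
clock: 13.65
position: [0.6549, 0.0102, 0.1105]
eef_rot: [[1.0, 0.001, -0.0], [0.001, -1.0, -0.0], [-0.0, 0.0, -1.0]]
wrist_force: [0.3, -0.5, -0.7]
gripper_width: 0.999
grip_force: 0.0
ring scene [ 622.3 -203.2] bbox [ 622.6 -202.6] [66.  48.6] ang 81
```

View pics/c8.png

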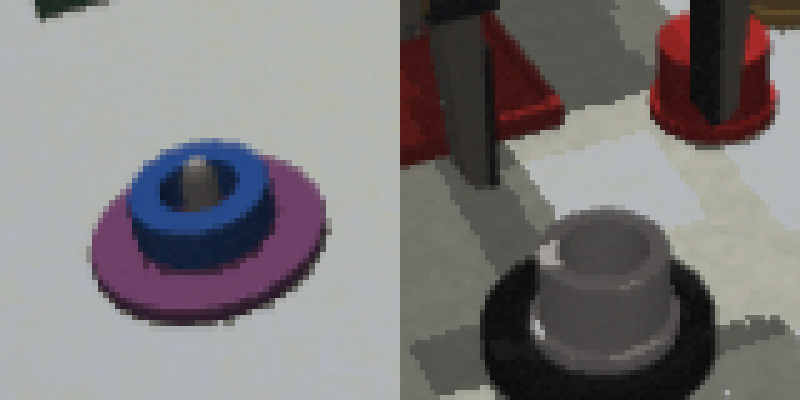

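The ring lies flat around the post, about 3.5 mm off its axis, and the housing stands alone in the nest. I'll grip the housing body above its flange.

```bash
python3 -m crank '[{"travel":[0,0,-25],"spin":0,"jaw":1},{"travel":[0,0,-30],"spin":0,"jaw":1},{"travel":[0,0,-15],"spin":0,"jaw":1},{"travel":[0,0,-10],"spin":0,"jaw":1},{"travel":[0,0,-4],"spin":0,"jaw":1},{"travel":[0,0,0],"spin":0,"jaw":0.8},{"travel":[0,0,0],"spin":0,"jaw":0.7},{"travel":[0,0,0],"spin":0,"jaw":0.65},{"travel":[0,0,0],"spin":0,"jaw":0.63},{"travel":[0,0,0],"spin":0,"jaw":0.6}]' 20
python3 -m crank '[{"travel":[0,0,0],"spin":0,"jaw":0.5},{"travel":[0,0,0],"spin":0,"jaw":0.5},{"travel":[0,0,0],"spin":0,"jaw":0.5},{"travel":[0,0,0],"spin":0,"jaw":0.5}]' 20
```

```text
clock: 14.7
position: [0.6554, 0.0101, 0.0273]
eef_rot: [[1.0, -0.0, 0.001], [-0.0, -1.0, 0.0], [0.001, -0.0, -1.0]]
wrist_force: [-1.0, 0.9, 2.9]
gripper_width: 0.611
grip_force: 20.0
clock: 15.1
position: [0.6554, 0.0101, 0.0273]
eef_rot: [[1.0, -0.0, 0.001], [-0.0, -1.0, 0.0], [0.001, -0.0, -1.0]]
wrist_force: [-0.5, 2.4, 7.2]
gripper_width: 0.609
grip_force: 20.0
```

```bash
python3 -m crank '[{"travel":[0,0,10],"spin":0,"jaw":0.5},{"travel":[0,0,25],"spin":0,"jaw":0.5},{"travel":[0,0,20],"spin":0,"jaw":0.5},{"travel":[0,0,5],"spin":0,"jaw":0.5},{"travel":[-16,-14,0],"spin":0,"jaw":0.5},{"travel":[-30,-25,0],"spin":0,"jaw":0.5},{"travel":[-30,-25,0],"spin":0,"jaw":0.5},{"travel":[-30,-25,0],"spin":0,"jaw":0.5},{"travel":[-30,-25,0],"spin":0,"jaw":0.5},{"travel":[-30,-25,0],"spin":0,"jaw":0.5}]'
python3 -m crank '[{"travel":[-30,-25,0],"spin":0,"jaw":0.5},{"travel":[-25,-20,0],"spin":0,"jaw":0.5},{"travel":[-15,-12,0],"spin":0,"jaw":0.5},{"travel":[0,0,0],"spin":0,"jaw":0.5},{"travel":[0,0,-25],"spin":0,"jaw":0.5},{"travel":[0,0,-25],"spin":0,"jaw":0.5},{"travel":[0,0,-10],"spin":0,"jaw":0.5},{"travel":[0,0,0],"spin":0,"jaw":0.5},{"travel":[0,0,0],"spin":0,"jaw":0.5}]'
python3 - <<'E'
from m import *
I={n:snapshot(n) for n in("scene",)}
c=lambda n,r:cv2.resize(I[n][r[1]:r[3],r[0]:r[2]],(500,500),interpolation=0)
cv2.imwrite("pics/c9.png",c("scene",(80,150,160,230))[:,:,::-1])
E
```

```text
clock: 16.1
position: [0.4872, -0.1299, 0.0861]
eef_rot: [[1.0, 0.0, -0.001], [0.0, -1.0, -0.0], [-0.001, 0.0, -1.0]]
wrist_force: [0.5, -1.1, -0.5]
gripper_width: 0.614
grip_force: 20.0
clock: 17.0
position: [0.4195, -0.186, 0.0269]
eef_rot: [[1.0, 0.0, -0.0], [0.0, -1.0, 0.0], [-0.0, -0.0, -1.0]]
wrist_force: [-0.6, -0.7, -2.1]
gripper_width: 0.61
grip_force: 20.0
```

View pics/c9.png

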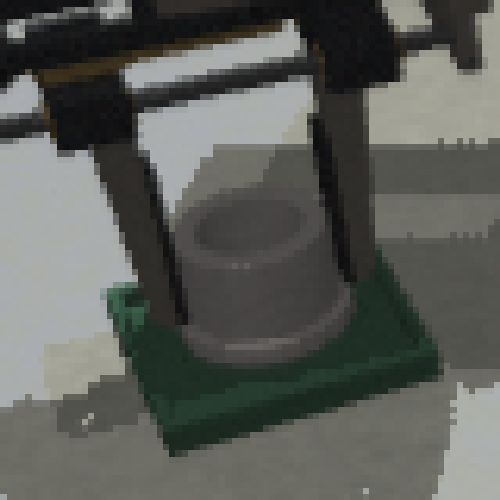

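The housing is upright over the middle of the green tray, with its flange centred near crop (268,320). I'll set it down.

```bash
python3 -m crank '[{"travel":[0,0,-4],"spin":0,"jaw":0.5},{"travel":[0,0,-3],"spin":0,"jaw":0.5},{"travel":[0,0,-1],"spin":0,"jaw":0.5},{"travel":[0,0,-1],"spin":0,"jaw":0.5},{"travel":[0,0,0],"spin":0,"jaw":0.5}]'
```

```text
clock: 17.55
position: [0.419, -0.1862, 0.0182]
eef_rot: [[1.0, -0.0, 0.0], [-0.0, -1.0, -0.0], [0.0, 0.0, -1.0]]
wrist_force: [-2.8, 0.4, 9.6]
gripper_width: 0.609
grip_force: 20.0
```

```bash
python3 -m crank '[{"travel":[0,0,0],"spin":0,"jaw":0.7},{"travel":[0,0,0],"spin":0,"jaw":0.8},{"travel":[0,0,0],"spin":0,"jaw":0.9},{"travel":[0,0,0],"spin":0,"jaw":0.9},{"travel":[0,0,0],"spin":0,"jaw":0.9},{"travel":[0,0,20],"spin":0,"jaw":0.9},{"travel":[0,0,40],"spin":0,"jaw":1},{"travel":[0,0,40],"spin":0,"jaw":1},{"travel":[0,0,10],"spin":0,"jaw":1},{"travel":[0,20,0],"spin":0,"jaw":1}]'
python3 -m crank '[{"travel":[2,40,0],"spin":0,"jaw":1},{"travel":[2,40,0],"spin":0,"jaw":1},{"travel":[2,40,0],"spin":0,"jaw":1},{"travel":[2,40,0],"spin":0,"jaw":1},{"travel":[2,40,0],"spin":0,"jaw":1},{"travel":[2,40,0],"spin":0,"jaw":1},{"travel":[2,40,0],"spin":0,"jaw":1},{"travel":[2,40,0],"spin":0,"jaw":1},{"travel":[0,40,0],"spin":0,"jaw":1},{"travel":[0,21,0],"spin":0,"jaw":1}]'
python3 -m crank '[{"travel":[0,0,0],"spin":0,"jaw":1},{"travel":[0,0,-25],"spin":0,"jaw":1},{"travel":[0,0,-30],"spin":0,"jaw":1},{"travel":[0,0,0],"spin":0,"jaw":1},{"travel":[0,0,0],"spin":0,"jaw":1}]'
python3 - <<'E'
from m import *
I={n:snapshot(n) for n in("scene",)}
c=lambda n,r:cv2.resize(I[n][r[1]:r[3],r[0]:r[2]],(400,400),interpolation=0)
cv2.imwrite("pics/c10.png",np.hstack([c("scene",(80,150,160,230)),c("scene",(230,110,310,190))])[:,:,::-1])
E
```

```text
clock: 18.55
position: [0.4208, -0.1677, 0.1295]
eef_rot: [[1.0, -0.002, 0.005], [-0.002, -1.0, -0.002], [0.005, 0.002, -1.0]]
wrist_force: [-0.2, 0.1, 0.1]
gripper_width: 1.002
grip_force: 0.0
clock: 19.55
position: [0.4347, 0.2175, 0.1269]
eef_rot: [[1.0, 0.001, -0.0], [0.001, -1.0, 0.0], [-0.0, -0.0, -1.0]]
wrist_force: [0.4, 0.2, 0.3]
gripper_width: 1.0
grip_force: 0.0
clock: 20.05
position: [0.4344, 0.2138, 0.0723]
eef_rot: [[1.0, -0.001, -0.002], [-0.001, -1.0, -0.001], [-0.002, 0.001, -1.0]]
wrist_force: [-0.1, 0.1, 0.6]
gripper_width: 1.001
grip_force: 0.0
```

View pics/c10.png

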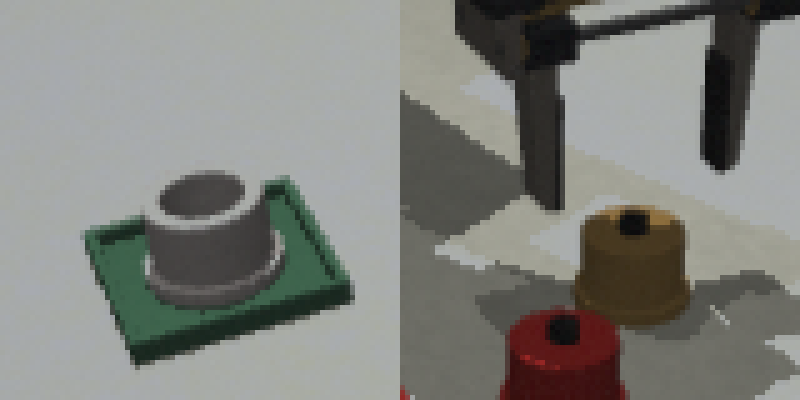

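The housing stands in the green tray, at crop (212,240). The fingers straddle the master, with their tip midpoint at about column 635 and the fitting at (633,222). I'll descend and grip.

```bash
python3 -m crank '[{"travel":[0,0,-20],"spin":0,"jaw":1},{"travel":[0,0,-20],"spin":0,"jaw":1},{"travel":[0,0,-14],"spin":0,"jaw":1},{"travel":[0,0,-5],"spin":0,"jaw":1},{"travel":[0,0,0],"spin":0,"jaw":0.8},{"travel":[0,0,0],"spin":0,"jaw":0.7},{"travel":[0,0,0],"spin":0,"jaw":0.66},{"travel":[0,0,0],"spin":0,"jaw":0.63},{"travel":[0,0,0],"spin":0,"jaw":0.6},{"travel":[0,0,0],"spin":0,"jaw":0.6}]' 35
python3 -m crank '[{"travel":[0,0,0],"spin":0,"jaw":0.5},{"travel":[0,0,0],"spin":0,"jaw":0.5},{"travel":[0,0,0],"spin":0,"jaw":0.5},{"travel":[0,0,0],"spin":0,"jaw":0.5}]' 35
```

```text
clock: 21.1
position: [0.4355, 0.2154, 0.0142]
eef_rot: [[1.0, -0.0, 0.001], [-0.0, -1.0, 0.001], [0.001, -0.001, -1.0]]
wrist_force: [-0.2, 2.4, 6.3]
gripper_width: 0.603
grip_force: 28.6
clock: 21.5
position: [0.4355, 0.2154, 0.0142]
eef_rot: [[1.0, -0.0, 0.001], [-0.0, -1.0, 0.001], [0.001, -0.001, -1.0]]
wrist_force: [-1.2, 1.4, 5.9]
gripper_width: 0.607
grip_force: 35.0
```

```bash
python3 -m crank '[{"travel":[0,0,10],"spin":0,"jaw":0.5},{"travel":[0,0,25],"spin":0,"jaw":0.5},{"travel":[0,0,30],"spin":0,"jaw":0.5},{"travel":[0,0,20],"spin":0,"jaw":0.5},{"travel":[0,0,5],"spin":0,"jaw":0.5},{"travel":[15,-14,0],"spin":0,"jaw":0.5},{"travel":[28,-26,0],"spin":0,"jaw":0.5},{"travel":[28,-26,0],"spin":0,"jaw":0.5},{"travel":[28,-26,0],"spin":0,"jaw":0.5},{"travel":[28,-26,0],"spin":0,"jaw":0.5}]'
python3 -m crank '[{"travel":[28,-26,0],"spin":0,"jaw":0.5},{"travel":[28,-26,0],"spin":0,"jaw":0.5},{"travel":[22,-22,0],"spin":0,"jaw":0.5},{"travel":[14,-14,0],"spin":0,"jaw":0.5},{"travel":[0,0,0],"spin":0,"jaw":0.5},{"travel":[0,0,-25],"spin":0,"jaw":0.5},{"travel":[0,0,-25],"spin":0,"jaw":0.5},{"travel":[0,0,-10],"spin":0,"jaw":0.5},{"travel":[0,0,0],"spin":0,"jaw":0.5},{"travel":[0,0,0],"spin":0,"jaw":0.5}]'
python3 - <<'E'
from m import *
I={n:snapshot(n) for n in("scene",)}
c=lambda n,r:cv2.resize(I[n][r[1]:r[3],r[0]:r[2]],(560,560),interpolation=0)
cv2.imwrite("pics/c11.png",c("scene",(200,185,270,255))[:,:,::-1])
E
```

```text
clock: 22.5
position: [0.5619, 0.0954, 0.1025]
eef_rot: [[1.0, -0.0, -0.002], [-0.0, -1.0, -0.0], [-0.002, 0.0, -1.0]]
wrist_force: [1.1, 0.0, -4.5]
gripper_width: 0.603
grip_force: 35.0
clock: 23.5
position: [0.6539, 0.0092, 0.0439]
eef_rot: [[1.0, 0.0, -0.0], [0.0, -1.0, 0.0], [-0.0, -0.0, -1.0]]
wrist_force: [0.4, -0.1, -2.7]
gripper_width: 0.603
grip_force: 35.0
```

View pics/c11.png

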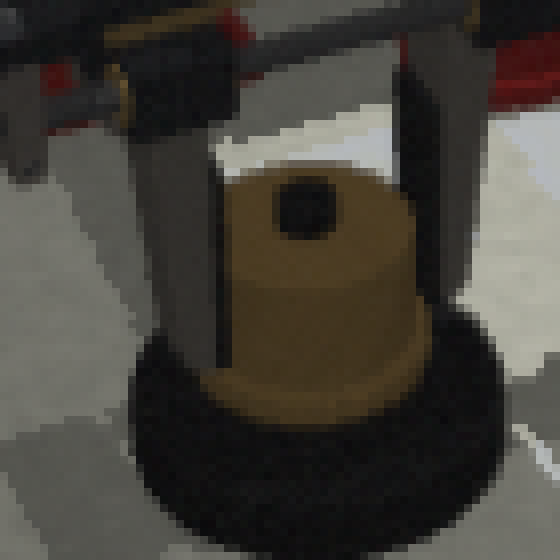

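```bash
python3 -c "
from h import *
print(ray('scene',238,208.9,.079))"
python3 -m crank '[{"travel":[0,0,-6],"spin":0,"jaw":0.5},{"travel":[0,0,-4],"spin":0,"jaw":0.5},{"travel":[0,0,-3],"spin":0,"jaw":0.5},{"travel":[0,0,-1],"spin":0,"jaw":0.5},{"travel":[0,0,0],"spin":0,"jaw":0.5}]'
```

```text
[0.6495973  0.00980881 0.079     ]
clock: 24.05
position: [0.6538, 0.0088, 0.0294]
eef_rot: [[1.0, -0.0, -0.0], [-0.0, -1.0, -0.0], [-0.0, 0.0, -1.0]]
wrist_force: [-0.2, 0.1, -3.6]
gripper_width: 0.601
grip_force: 35.0
```

```bash
python3 -m crank '[{"travel":[2,0,0],"spin":0,"jaw":0.5},{"travel":[0,0,-1],"spin":0,"jaw":0.5},{"travel":[0,0,-1],"spin":0,"jaw":0.5},{"travel":[0,0,0],"spin":0,"jaw":0.5}]'
```

```text
clock: 24.45
position: [0.6564, 0.0088, 0.0282]
eef_rot: [[1.0, -0.0, 0.001], [-0.0, -1.0, 0.0], [0.001, -0.0, -1.0]]
wrist_force: [-0.6, -0.2, 2.9]
gripper_width: 0.601
grip_force: 35.0
```

Contact is made, with wrist force up from -3.6 N to +2.9 N. I'll release, lift clear and check everything.

```bash
python3 -m crank '[{"travel":[0,0,0],"spin":0,"jaw":0.7},{"travel":[0,0,0],"spin":0,"jaw":0.8},{"travel":[0,0,0],"spin":0,"jaw":0.9},{"travel":[0,0,0],"spin":0,"jaw":0.9},{"travel":[0,0,0],"spin":0,"jaw":0.9},{"travel":[0,0,20],"spin":0,"jaw":0.9},{"travel":[0,0,40],"spin":0,"jaw":1},{"travel":[0,0,45],"spin":0,"jaw":1},{"travel":[0,0,45],"spin":0,"jaw":1},{"travel":[0,0,30],"spin":0,"jaw":1}]'
python3 -m crank '[{"travel":[-24,-33,0],"spin":0,"jaw":1},{"travel":[-24,-33,0],"spin":0,"jaw":1},{"travel":[-24,-33,0],"spin":0,"jaw":1},{"travel":[-24,-33,0],"spin":0,"jaw":1},{"travel":[-24,-33,0],"spin":0,"jaw":1},{"travel":[-24,-33,0],"spin":0,"jaw":1},{"travel":[-24,-33,0],"spin":0,"jaw":1},{"travel":[-24,-33,0],"spin":0,"jaw":1},{"travel":[-24,-33,0],"spin":0,"jaw":1},{"travel":[-24,-33,0],"spin":0,"jaw":1}]'
python3 -m crank '[{"travel":[-24,-33,0],"spin":0,"jaw":1},{"travel":[-24,-33,0],"spin":0,"jaw":1},{"travel":[-24,-33,0],"spin":0,"jaw":1},{"travel":[-24,-33,0],"spin":0,"jaw":1},{"travel":[-24,-33,0],"spin":0,"jaw":1},{"travel":[-24,-33,0],"spin":0,"jaw":1},{"travel":[0,0,0],"spin":0,"jaw":1},{"travel":[0,0,0],"spin":0,"jaw":1},{"travel":[0,0,0],"spin":0,"jaw":1}]'
python3 - <<'E'
from m import *
I={n:snapshot(n) for n in("scene","top")}
c=lambda n,r:cv2.resize(I[n][r[1]:r[3],r[0]:r[2]],None,fx=3,fy=3,interpolation=1)
cv2.imwrite("pics/c12.png",c("scene",(90,130,350,280))[:,:,::-1]); cv2.imwrite("pics/top12.png",I["top"][:,:,::-1])
W=([0,0,120],[180,60,255])
meas(I,[("nest",.010,K,(210,205,270,255),(258,160,302,208)),("ring",.017,B,(110,235,170,275),(333,173,372,214)),("post",.004,P,(110,240,162,278),(333,173,372,214)),
("fitting",.061,K,(232,200,250,216),(272,175,289,192)),("master",.040,BR,(215,195,265,250),(262,165,300,203)),("jar",.055,([5,150,60],[18,255,255]),(325,138,352,155),(138,235,160,257))])
E
```

```text
clock: 25.45
position: [0.6569, 0.0089, 0.2112]
eef_rot: [[1.0, -0.0, 0.003], [-0.0, -1.0, 0.0], [0.003, -0.0, -1.0]]
wrist_force: [0.7, 0.5, -0.4]
gripper_width: 1.002
grip_force: 0.0
clock: 26.45
position: [0.4148, -0.3223, 0.2078]
eef_rot: [[1.0, -0.0, 0.0], [-0.0, -1.0, -0.0], [0.0, 0.0, -1.0]]
wrist_force: [0.6, 0.3, 0.3]
gripper_width: 1.003
grip_force: 0.0
clock: 27.35
position: [0.2724, -0.5183, 0.2075]
eef_rot: [[1.0, 0.0, 0.0], [0.0, -1.0, 0.001], [0.0, -0.001, -1.0]]
wrist_force: [0.8, 1.3, 0.4]
gripper_width: 1.0
grip_force: 0.0
nest scene [654.2   9.3] bbox [653.4  10.2] [119.  108.1] ang 68
nest top [653.4   9.8] bbox [653.5   9.6] [96.7 96. ] ang 62
ring scene [ 616.2 -202.8] bbox [ 617.2 -202.4] [55.  48.4] ang 23
ring top [ 624.3 -204.1] bbox [ 624.4 -204. ] [48.2 48.7] ang 43
post scene [ 627.1 -203.1] bbox [ 628.6 -202.8] [78.9 79.6] ang 86
post top [ 626.3 -203.5] bbox [ 626.5 -203.5] [76.3 76.8] ang 12
fitting scene [645.9  11.8] bbox [646.6  10.9] [ 9.2 13. ] ang 64
fitting top [653.    8.7] bbox [653.    8.6] [11.4 10.9] ang 52
master scene [660.2   5.3] bbox [659.3   4.9] [103.4  77.5] ang 68
master top [651.4   9. ] bbox [651.3   9.5] [68.7 65.3] ang 89
jar scene [477.5 382.9] bbox [477.9 383. ] [60.6 56.7] ang 53
jar top [481. 382.] bbox [480.9 381.9] [35.3 37.1] ang 1
```

View pics/c12.png

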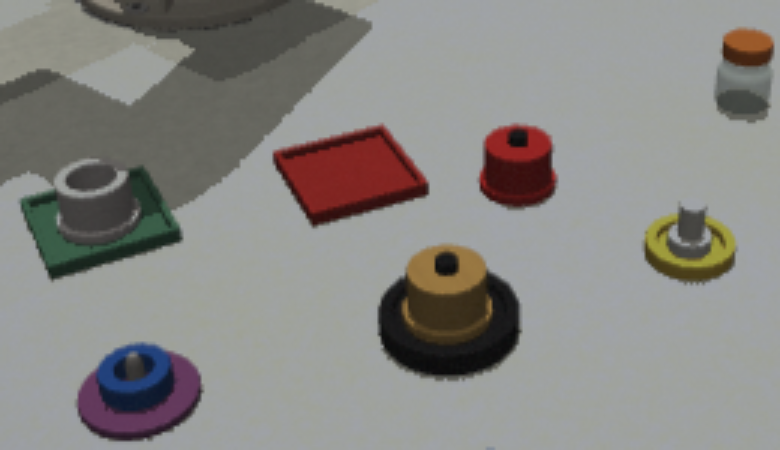

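The final picture shows the plug at (690,240), ring at (135,378), housing at (97,200) and master at (447,300), all upright in their places. The jar at (745,75) has not moved. The top view puts the ring about 2 mm and the master about 1 mm off centre, so I'm handing in.

```bash
python3 -c "
from station import env
print(env.sign_off())"
```

```text
the job is handed in; nothing more can be done
None
```

The job is handed in: plug in the yellow holder, ring over the post, housing in the green tray, master in the nest, all upright and let go with the jar untouched in the final images, about 27 s used; the hand-in returned no verdict.

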